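Seat the keyed collar on the sloping spindle and lock it

TASK

The red drive collar on the sloping spindle stand is sitting high because its tabs are not in the keyways. Without lifting it off the spindle, turn it until its tabs drop into the keyways and it is fully down on the stand, then slide the black-handled catch all the way in over the collar's rim to lock it. Let go of everything and leave the other things on the bench where they are.

Things in the scene. Friction and masses are not known exactly. Their poses are not given: they have to be found in the camera images.
- stand: Fixed grey spindle stand, 150 mm deep, 216 mm wide; its steel spindle leans 30 degrees from vertical towards the robot's side. Origin: on the spindle's axis at the round steel face (120 mm across), 75 mm above the bench. z: outward along the spindle (up, towards the robot's side); x: up the slope of the face, away from the robot; y: along the face to the left, where the catch's track is.
- spindle_tip (a point): End of the 20 mm thick spindle, 64 mm out from the face; axes as the stand's. Round the spindle's foot is a shoulder 40 mm across and 12 mm high, hidden under the collar and cut by two keyways 13 mm wide that face the stand's +x and -x. White marks on the face and on the spindle's end point to them.
- collar_grip (a point): On the axis of the red collar (50 mm tall, 0.2 to 0.45 kg), 34 mm above its underside: where to grip its round fluted barrel, 50 mm across, from any side. Its rim is 90 mm across, 10 mm thick. z: outward along the spindle. Two inward tabs, 9 mm wide, at its underside on its +x and -x, under white lines. It starts 46 mm from the face, tabs resting on the shoulder.
- collar_home (a point): Fixed point on the spindle's axis, 34 mm out from the face: where collar_grip lies when the collar is fully down, either tab in either keyway. Axes as the stand's, so the collar's x then lies along this x, either way round. With the tabs over the keyways it drops 12 mm by its own weight or with a light push.
- catch (a joint): Position of the sliding catch in m: 0 fully out, 0.045 fully in against its stop; inward is the stand's -y, towards the spindle. It stays where it is left; about 2 N moves it. Its tongue passes 2 mm above the rim of a collar that is fully down and is blocked by the rim of one that is not.
- catch_grip (a point): Centre of the catch's black handle, on the track line (stand x = 0), 40 mm out from the face. The handle is 30 mm along the stand's x, 16 mm along y, and reaches along z from 18 to 52 mm out from the face; below it are the tongue (26 mm wide) and the track. Fully in, this point is 78 mm from the spindle's axis.
- glue_bottle: Bystander: yellow glue bottle with an orange cap, 62 mm across, 217 mm tall, origin under its base.
- paint_tin_1: Bystander: small red paint tin, 77 mm across, 76 mm tall, origin under its base.
- jar_1: Bystander: glass jar with a yellow lid, 68 mm across, 112 mm tall, origin under its base.
- spring_clamp: Bystander: orange spring clamp lying flat, 65 x 125 x 25 mm, origin under its middle.
- sanding_block: Bystander: brown sanding block, 64 x 113 x 32 mm, origin under its middle.
Things that resemble listed ones, but are neither listed nor needed, are in the scene too. Of the things shaped like the part that bears collar_grip, the red one is meant.

How it is judged:
On the way, in this order (a step that is already met when the one before it is completed fails the run):
1. the collar is turned until it has dropped fully down on the spindle, with the catch still clear of it (z of collar_grip in the frame of stand below 0.0375 m and angle between the z axis of collar_grip and the z axis of stand, either way round below 0.08 rad and value of joint catch below 0.03 m), for 0.2 s.
2. the catch is slid fully in over the collar's rim (value of joint catch above 0.04 m and z of collar_grip in the frame of stand below 0.0375 m), for 0.2 s.
At the end, for the whole second after the job is handed in: The collar is on the spindle with its tabs in the keyways, fully down (within 3.5 mm) and at rest, and the catch is fully in over its rim (within 5 mm of its stop) (all of step 2 and z of collar_grip in the frame of stand above 0.03 m and x of collar_grip in the frame of stand between -0.005 and 0.005 m and y of collar_grip in the frame of stand between -0.005 and 0.005 m and angle between the z axis of collar_grip and the z axis of stand, either way round below 0.08 rad and angle between the x axis of collar_grip and the x axis of stand, either way round below 0.3 rad and linear speed of collar below 0.02 m/s); the robot touches nothing.
It fails at once if the collar is lifted off the spindle (more than about 30 mm above where it started) (z of collar_grip in the frame of stand above 0.076 m).
It fails at once if a bystander is moved more than 30 mm (distance of any of glue_bottle, paint_tin_1, jar_1, spring_clamp, sanding_block from where it was at the start of the episode above 0.03 m).
It also fails if it takes over 42 s, if anything falls off the work surface, if the arm or the gripper's body presses on something with over 40 N, if the wrist force passes 120 N, or if a joint passes its speed limit or range.

ROBOT

A 6-joint arm with a two-finger parallel gripper is mounted at the origin on the work surface; the furniture and walls round the work are solid. World frame = base frame: x ahead of the robot, y to its left, z up, the work surface at z = 0. Lengths are in m, angles in rad, forces in N, time in s.
With the tool pointing down it reaches from about 0.3 to 0.775 m from the base axis. Payload 14.6 kg.
Tool frame: the origin (TCP) lies midway between the tips of the shut fingers; the grasp point (between the pads) lies 19 mm behind it (ctrl.tcp_to_grasp is the z of the grasp point in the tool frame, in m); z points along the fingers, y is the line along which they close (so a half turn about z gives the same grasp; the last joint's range is limited). The gripper opens to 94 mm and grips with 3 to 60 N. Pads are 16 mm wide; open, the fingers measure 119 mm over their backs; the gripper's body (75 mm by 177 mm) begins 78 mm behind the grasp point.
Start: joints at [-1.281, 0.3, 1.521, -0, 1.321, -0.067], TCP at [0.192, -0.515, 0.184] pointing down, gripper open.
Joint ranges: [-3.03, 3.03], [-0.79, 2.21], [0.23, 2.52], [-1.04, 4.18], [0, 3.07], [-2.55, 2.55]. Speed limits (rad/s): [2.22, 2.22, 2.57, 3.14, 3.14, 3.14].

INTERFACE

Orientations are given as [roll, pitch, yaw] about the fixed x, y, z axes, in that order (R = Rz(yaw) Ry(pitch) Rx(roll)).
In Python, from station import monitor, camera, ctrl gives the robot as it stands.
- The arm moves only by the tool apply_moves, never from a script. Its argument "plan" is one flat list of numbers, 4 for each row, row after row: the shift along the tool's x, y, z in mm, then the turn about the tool's z in rad. In form: [dx, dy, dz, spin, dx, dy, dz, spin, ...]. A call has 1 to 20 rows; each row shifts and turns the commanded pose from where the row before left it, along the tool's axes as they then stand; what a row does not reach is not made up. A row lasts 1/10 s, in which the tool goes at most 50 mm and 8.59 degrees, less where a joint would pass 70% of its speed; a pose out of reach is approached as far as the arm can. A call is refused whole if a number of a shift passes 50 or a number of a turn 0.15, either way. A call with a gripper value outside its range is refused whole. "hand" is the gripper command: -1 is shut, 1 is fully open, values between are in proportion, set as the call begins (left out, the last holds). The fingers move at their own pace and stop on an object; "squeeze" is the grip in N (left out, the last holds). Time passes only in rows, so rows that do not move let the fingers close. It gives the time, the measured TCP pose, the force, the opening and the grip force at its end, in the units of the state.
- monitor.get_obs(): the state, without advancing time (a new reading comes with each control period).
- camera(name): name is "side" or "top" or "wrist"; returns a dict with "image" (420x560x3 uint8, red, green, blue), "range_z" (420x560 float32, m along the optical axis (not along the pixel's ray), 0 where there is no reading), "mtx" (3x3 intrinsics, pixels), "distortion" ([k1, k2, p1, p2, k3] as OpenCV has them; the pictures are not rectified), "rvec" (rotation vector, rad) and "tvec" (3), from world to camera coordinates, as OpenCV has them. Camera axes: x right, y down, z forward; pixel columns grow to the right and rows downward; lengths in m; the calibration is good to about 2 mm. A picture is of the moment at which its call begins.
- ctrl.hand_in(): hands the job in; it is judged then, once.
The state is a dict: "time_s": time; "qpos": joint angles; "joint_vel": joint speeds; "tau": joint torques, N m; "ee_pos": TCP position; "eef_rot": TCP orientation; "force": force on the tool from outside, world axes, zero at the start; "moment": the same for the moment, N m; "grip_width": finger opening in m; "grip_force": force on a finger pad.
Only numpy, scipy, OpenCV 4.12 (cv2) and the standard library are available. Lean on these libraries where they do the work, as an engineer would, in place of code of your own. Each camera call takes 0.05 s, during which the arm holds its last target. There are 200 camera calls.

## Working session

There is one attempt and no reset: what is moved stays moved. The work goes in short steps, Python scripts to look and compute and a tool call to move; the robot and the scene stay as the last step left them, time stands still between calls to the robot, and variables do not carry over. Pictures are saved under pics/ and viewed, at most 10 in all, crops included, and the job is handed in when it is done.

Besides the shell and the picture viewer there is one more tool, called as name(argument=value, ...) on one line, values as JSON. apply_moves: Moves the arm, as the interface text tells. Its arguments: {"type":"object","properties":{"plan":{"type":"array","items":{"type":"number"}},"hand":{"type":"number"},"squeeze":{"type":"number"}},"required":["plan"]}

```bash
mkdir -p pics; ls; python3 - <<'E'
from station import monitor,camera,ctrl
import cv2,numpy as np
o=monitor.get_obs();print(o,ctrl.tcp_to_grasp)
for n in("side","top"):
    c=camera(n);np.savez(n+".npz",**c)
    cv2.imwrite(f"pics/{n}0.png",c["image"][:,:,::-1]);print(n,c["mtx"],c["distortion"],c["rvec"],c["tvec"])
E
```

```text
pics
{'time_s': 0.0, 'qpos': array([-1.28060184e+00,  3.00466163e-01,  1.52158404e+00, -1.20891886e-05,
        1.32069384e+00, -6.65974461e-02]), 'joint_vel': array([ 4.00576036e-04, -6.97931401e-04,  2.55822142e-04,  9.11049496e-04,
       -8.51869384e-05,  9.85175237e-05]), 'tau': array([ 2.42363712e-03, -5.31799364e+01, -3.52728331e+01,  7.09270779e-02,
        2.44835968e-02, -8.25109078e-05]), 'ee_pos': array([ 0.19201155, -0.51508826,  0.1838878 ]), 'eef_rot': array([-3.14044303e+00, -6.49396612e-05,  3.56794895e-01]), 'force': array([ 0.74425879,  0.1086705 , -1.08777638]), 'moment': array([-0.00975908,  0.00515653, -0.02681819]), 'grip_force': 0.0, 'grip_width': 0.09392781317607952} -0.0188
side [[488.51572834   0.         278.57917279]
 [  0.         488.51572834 217.4003346 ]
 [  0.           0.           1.        ]] [0.03579512 0.         0.         0.         0.        ] [ 2.16890603 -0.17747179  0.08122496] [-0.62083212  0.14133193  1.27443493]
top [[427.78569501   0.         281.18769546]
 [  0.         427.78569501 206.0963079 ]
 [  0.           0.           1.        ]] [-0.07050988  0.          0.          0.          0.        ] [ 2.21392374 -1.96127362  0.22491954] [-0.07134499  0.60906802  1.17980536]
```

View pics/side0.png

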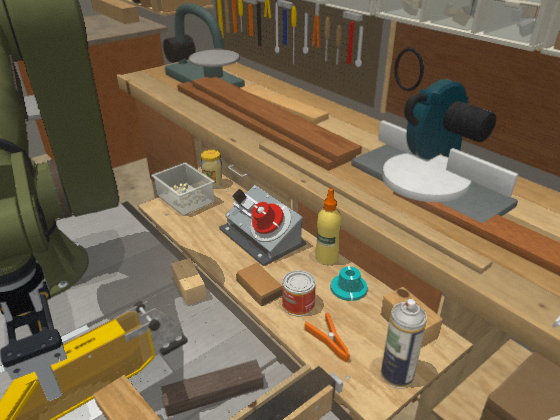

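View pics/top0.png

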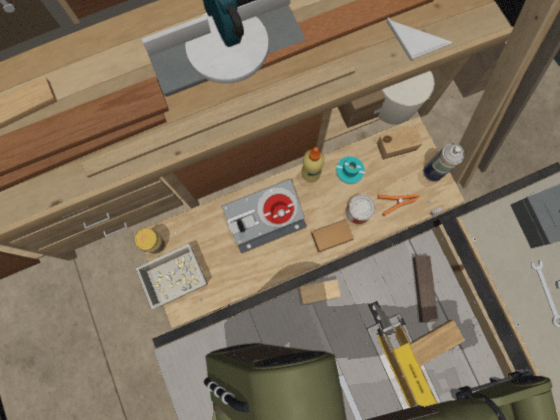

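Side view: the red collar is at (266,217) on the grey stand with the black catch handle at (243,200). Possible mix-ups are the teal look-alike collar (349,284) and the red paint tin (298,292). In the top view these are the collar at (280,208), the teal one at (350,170) and the tin at (361,208). I choose the red part on the stand.

```bash
cat > h.py <<'E'
import numpy as np,cv2
def cloud(c):
    h,w=c["range_z"].shape;u,v=np.meshgrid(np.arange(w),np.arange(h))
    p=cv2.undistortPoints(np.stack([u,v],-1).reshape(-1,1,2).astype(np.float64),c["mtx"],c["distortion"]).reshape(h,w,2)
    z=c["range_z"][...,None].astype(float);P=np.concatenate([p*z,z],-1)
    R=cv2.Rodrigues(c["rvec"])[0];return (P-c["tvec"].ravel())@R
def proj(c,P):return cv2.projectPoints(np.float64(P).reshape(-1,3),c["rvec"],c["tvec"],c["mtx"],c["distortion"])[0].reshape(-1,2)
E
python3 - <<'E'
from h import *
out=[]
for n,(u,v) in(("side",(266,217)),("top",(280,208))):
    c=dict(np.load(n+".npz"));P=cloud(c);im=c["image"];hsv=cv2.cvtColor(im,cv2.COLOR_RGB2HSV)
    m=((hsv[...,0]<8)|(hsv[...,0]>172))&(hsv[...,1]>150)&(hsv[...,2]>80)
    k,l,s,ce=cv2.connectedComponentsWithStats(m.astype(np.uint8))
    for i in range(1,k):
        if s[i,4]>60: 
            q=P[l==i];print(n,ce[i],s[i,4],np.median(q,0).round(4),q[:,2].max().round(3))
    cr=im[v-60:v+60,u-75:u+75];out.append(cv2.resize(cr,None,fx=5,fy=5,interpolation=cv2.INTER_CUBIC)[:, :, ::-1])
    for (a,b) in ([(243,200),(300,222),(262,248),(262,210)] if n=="side" else [(240,224),(280,208),(262,211),(260,244),(300,232)]): print(n,a,b,P[b,a].round(4))
cv2.imwrite("pics/a.png",out[0]);cv2.imwrite("pics/b.png",out[1])
E
```

```text
side [350.039801   42.3880597] 201 [1.084  0.9601 0.2712] 0.835
side [266.46704871 217.41404011] 698 [ 0.5954 -0.0117  0.1088] 0.835
side [307.9625 300.6625] 160 [ 0.654  -0.2661  0.0459] 0.835
side [293.44594595 303.59009009] 222 [ 0.6228 -0.2656  0.0351] 0.835
side 243 200 [0.5452 0.1064 0.0947]
side 300 222 [ 0.6857 -0.0107  0.0835]
side 262 248 [ 0.5809 -0.0142  0.0119]
side 262 210 [ 0.585  -0.0092  0.1324]
top [277.46095238 207.72      ] 525 [0.5986 0.0124 0.1104] 0.143
top 240 224 [0.536  0.1078 0.1265]
top 280 208 [0.5931 0.0033 0.1322]
top 262 211 [0.5906 0.0559 0.0767]
top 260 244 [0.5041 0.054  0.005 ]
top 300 232 [ 0.5563 -0.062  -0.001 ]
```

View pics/a.png

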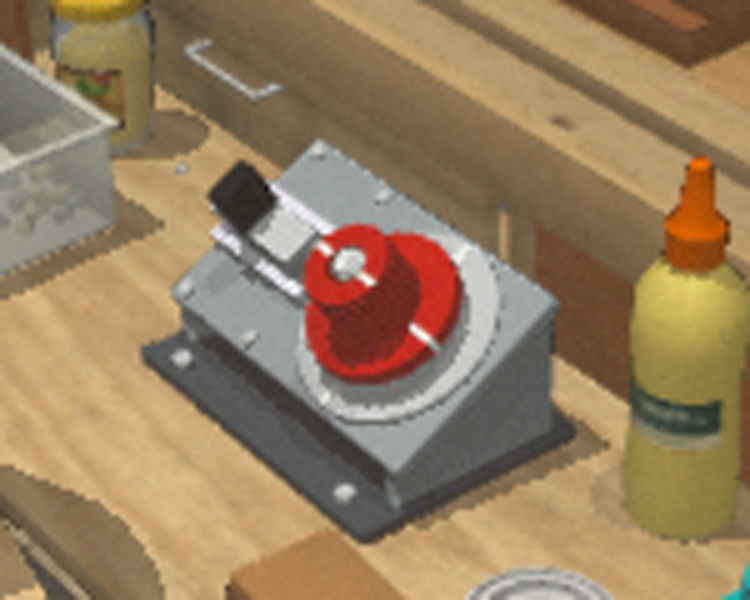

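View pics/b.png

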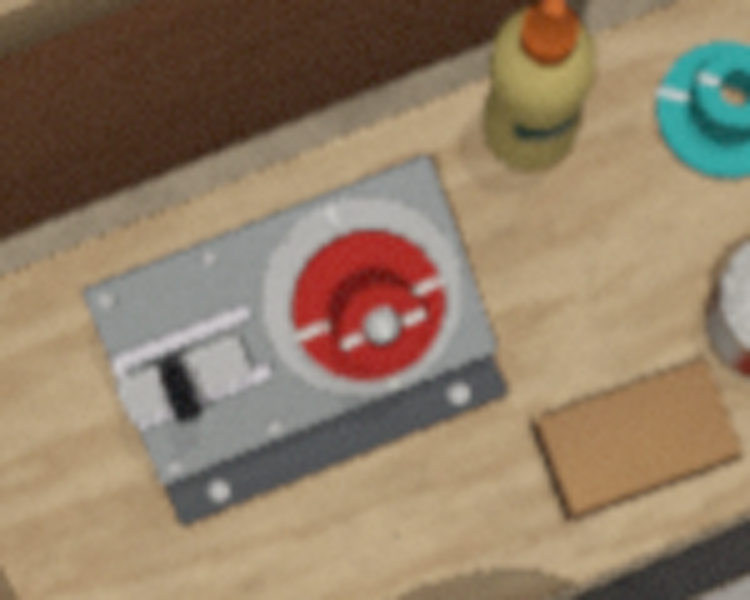

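Side crop: the red collar with its steel spindle end is at about (260.6,209.4), and the black catch handle is at about (239.5,196). Top crop: the spindle end is at (281.4,213). The face marks run from about (272,190.6) to (283.6,225), and the collar's white lines from (267.5,215) to (291,205), so the tabs are roughly 90° off the keyways.

```bash
cat > m.py <<'E'
from h import *
A=[]
for n in("side","top"):
    c=dict(np.load(n+".npz"));P=cloud(c);im=c["image"].astype(int)
    grey=(im.max(-1)-im.min(-1)<40)&(im.max(-1)>90)
    d=np.linalg.norm(P-[.6,.02,.07],axis=-1)<.14
    q=P[grey&d&(P[...,2]>.03)&(P[...,2]<.135)]
    best=None;rng=np.random.default_rng(0)
    for _ in range(400):
        a=q[rng.choice(len(q),3,False)];nn=np.cross(a[1]-a[0],a[2]-a[0]);L=np.linalg.norm(nn)
        if L<1e-6:continue
        nn/=L;nn*=np.sign(nn[2]);
        if abs(nn[2]-.866)>.06:continue
        i=abs((q-a[0])@nn)<.003
        if best is None or i.sum()>best.sum():best=i
    r=q[best];m=r.mean(0);nn=np.linalg.svd(r-m)[2][2];nn*=np.sign(nn[2])
    print(n,len(q),best.sum(),"mean",m.round(4),"n",nn.round(4),"yaw",np.arctan2(-nn[1],-nn[0]).round(4),"tilt",np.degrees(np.arccos(nn[2])).round(2))
    A.append((c,nn,m))
# tip: triangulate
def ray(c,u,v):
    p=cv2.undistortPoints(np.float64([[[u,v]]]),c["mtx"],c["distortion"]).ravel();R=cv2.Rodrigues(c["rvec"])[0]
    o=-R.T@c["tvec"].ravel();d=R.T@[*p,1];return o,d/np.linalg.norm(d)
def tri(p,q):
    o1,d1=ray(A[0][0],*p);o2,d2=ray(A[1][0],*q);s=np.linalg.lstsq(np.stack([d1,-d2],1),o2-o1,rcond=None)[0]
    a,b=o1+s[0]*d1,o2+s[1]*d2;return (a+b)/2,np.linalg.norm(a-b)
tip,g=tri((260.6,209.4),(281.4,213));print("tip",tip.round(4),"gap",g.round(4))
h,g=tri((239.5,196),(241.2,225.5));print("handle",h.round(4),g.round(4))
E
python3 m.py
```

```text
side 1940 1111 mean [0.5907 0.0407 0.0722] n [-0.4412 -0.2315  0.867 ] yaw 0.4832 tilt 29.89
top 2292 1288 mean [0.591  0.0591 0.0744] n [-0.4356 -0.2331  0.8695] yaw 0.4914 tilt 29.6
tip [ 0.5811 -0.0022  0.1298] gap 0.0022
handle [0.5357 0.106  0.1092] 0.0008
```

```bash
cat >> m.py <<'E'
print('---')
ps=.49;n=np.array([-.5*np.cos(ps),-.5*np.sin(ps),.866]);X=np.array([.866*np.cos(ps),.866*np.sin(ps),.5]);Y=np.array([-np.sin(ps),np.cos(ps),0])
O=np.array([.6093,.0129,.0750]);S=np.stack([X,Y,n])
def on(c,u,v,z):
    o,d=ray(c,u,v);t=(z-(o-O)@n)/(d@n);return S@(o+t*d-O)
if __name__=="__main__":
    for z,L in((.022,[(267.5,214.6),(290.6,205)]),(.062,[(275,216.6),(287.5,211.5)]),(0,[(272,190.6),(283.6,225)])):
        for p in L:
            r=on(A[1][0],*p,z);print("top",z,p,r.round(4),np.degrees(np.arctan2(r[1],r[0])).round(1))
    for z,L in((.022,[(275.8,225)]),(.062,[(255,206),(264.4,213)]),(0,[(283.5,207.5),(255.8,236.6)])):
        for p in L:
            r=on(A[0][0],*p,z);print("side",z,p,r.round(4),np.degrees(np.arctan2(r[1],r[0])).round(1))
    for nm,zz in(("bottle",[.217]),):
        for c,p in((A[0][0],(331,190)),(A[1][0],(314.5,152))):
            o,d=ray(c,*p);t=(.217-o[2])/d[2];print(nm,(o+t*d).round(3))
    P=cloud(A[1][0]);print(P[165:178,313].round(3)[::4])
E
python3 m.py | sed '1,/---/d'
```

```text
top 0.022 (267.5, 214.6) [-0.0048  0.0363  0.022 ] 97.5
top 0.022 (290.6, 205) [-0.0023 -0.0355  0.022 ] -93.7
top 0.062 (275, 216.6) [-0.005   0.0204  0.062 ] 103.8
top 0.062 (287.5, 211.5) [-0.004  -0.0171  0.062 ] -103.2
top 0 (272, 190.6) [ 0.0512 -0.0003  0.    ] -0.4
top 0 (283.6, 225) [-0.0598  0.001   0.    ] 179.0
side 0.022 (275.8, 225) [-0.0007 -0.0398  0.022 ] -90.9
side 0.062 (255, 206) [-0.0009  0.024   0.062 ] 92.2
side 0.062 (264.4, 213) [-0.0007 -0.0181  0.062 ] -92.2
side 0 (283.5, 207.5) [0.0544 0.0033 0.    ] 3.5
side 0 (255.8, 236.6) [-0.0551  0.0025 -0.    ] 177.4
bottle [ 0.747 -0.077  0.217]
bottle [ 0.736 -0.072  0.217]
[[ 0.723 -0.074  0.148]
 [ 0.716 -0.076  0.136]
 [ 0.717 -0.078  0.095]
 [ 0.719 -0.081  0.051]]
```

apply_moves(plan=[10, -5, -35, 0, 25, -15, -20, 0, 39, -24, 0, 0, 39, -24, 0, 0, 39, -24, 0, 0, 39, -24, 0, 0, 39, -25, 0, 0, 39, -25, 0, 0, 39, -25, 0, 0, 39, -25, 0, 0, 39, -25, 0, 0, 39, -25, 0, 0, 39, -25, 0, 0, 39, -25, 0, 0, 30, -19, 0, 0, 17, -12, 0, 0, 0, 0, 0, -0.133, 0, 0, 0, 0, 0, 0, 0, 0], hand=1, squeeze=20)

```text
time_s: 2.0
ee_pos: [0.5861, 0.0017, 0.2392]
eef_rot: [-3.141, 0.0, 0.486]
force: [0.8, 0.1, -0.7]
grip_width: 0.0936
grip_force: 0.0
```

```bash
python3 - <<'E'
from station import monitor,camera
import cv2,numpy as np
c=camera("wrist");np.savez("w1.npz",**c);cv2.imwrite("pics/w1.png",c["image"][:,:,::-1])
E
```

```text
(no output)
```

View pics/w1.png

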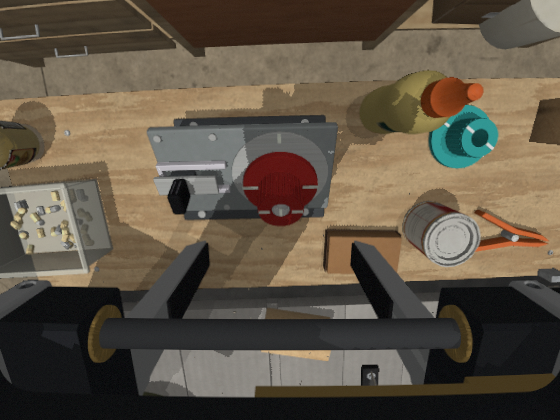

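The wrist view shows the collar at (281,187), the spindle end at (280,211), the handle top at about (178,190), the upper face mark at (279,138), and the collar line nearly horizontal in the image.

```bash
python3 - <<'E' | sed '1,/---/d'
from m import *
c=dict(np.load("w1.npz"))
W=lambda x,y,z:O+S.T@np.array([x,y,z])
for nm,p,px in(("tip",W(0,0,.064),(280,211)),("mark",W(.053,0,0),(279,138)),("handletop",W(0,.123,.052),(178,193)),("rimL",W(0,.04,.022),(250,187)),("rimR",W(0,-.04,.022),(312,187))):
    print(nm,proj(c,p).round(1),px)
print("tip ray",(lambda o,d:o+d*(.1304-o[2])/d[2])(*ray(c,280.3,210.8)).round(4), W(0,0,.064).round(4))
print("collar line",on(c,250,187.5,.022).round(4),on(c,312,187,.022).round(4), "handle",on(c,178,190,.052).round(4))
E
```

```text
tip [[280.8 210.6]] (280, 211)
mark [[280.5 137. ]] (279, 138)
handletop [[172.  203.6]] (178, 193)
rimL [[247.2 186. ]] (250, 187)
rimR [[314.  185.7]] (312, 187)
tip ray [ 0.5806 -0.0017  0.1304] [ 0.5811 -0.0022  0.1304]
collar line [-0.0024  0.0369  0.022 ] [-0.002  -0.0377  0.022 ] handle [0.0202 0.1111 0.052 ]
```

apply_moves(plan=[0, 0, 0, 0.145, 0, 0, 0, 0.145, 1, 0, 35, 0.02, 0, 0, 35, 0, 0, 0, 35, 0, 0, 0, 25, 0, 0, 0, 10, 0, 0, 0, 0, 0])

```text
time_s: 2.85
ee_pos: [0.5868, 0.0018, 0.0988]
eef_rot: [-3.141, 0.002, 0.178]
force: [-0.4, -0.0, 0.6]
grip_width: 0.094
grip_force: 0.0
```

apply_moves(plan=[0, 0, 0, 0, 0, 0, 0, 0, 0, 0, 0, 0, 0, 0, 0, 0, 0, 0, 0, 0, 0, 0, 0, 0], hand=-1)

```text
time_s: 3.45
ee_pos: [0.5874, 0.0014, 0.0999]
eef_rot: [3.14, -0.0, 0.18]
force: [-1.2, -4.1, 2.2]
grip_width: 0.0503
grip_force: 19.8
```

Gripped at 50.3 mm. First stroke.

apply_moves(plan=[0, 0, 0, -0.1, 0, 0, 0, -0.1, 0, 0, 0, -0.1, 0, 0, 0, -0.1, 0, 0, 0, -0.1, 0, 0, 0, -0.1, 0, 0, 0, 0])

```text
time_s: 4.15
ee_pos: [0.5884, 0.0019, 0.1006]
eef_rot: [3.139, -0.002, 0.781]
force: [3.9, -0.2, 6.0]
grip_width: 0.0487
grip_force: 20.4
```

apply_moves(plan=[0, 0, 0, 0, 0, 0, 0, 0, 0, 0, 0, 0, 0, 0, 0, 0], hand=1)

```text
time_s: 4.55
ee_pos: [0.587, 0.0021, 0.0991]
eef_rot: [-3.141, 0.001, 0.779]
force: [-0.6, -0.0, -0.4]
grip_width: 0.0768
grip_force: 0.0
```

```bash
cat > look.py <<'E'
import sys
from station import monitor,camera
import cv2,numpy as np
n,out=sys.argv[1:3]
L=[]
for k in ("top","side"):
    c=camera(k);np.savez(f"{out}_{k}.npz",**c);u,v=((266,217) if k=="side" else (280,208))
    L.append(cv2.resize(c["image"][v-45:v+45,u-60:u+60],None,fx=6,fy=6,interpolation=cv2.INTER_CUBIC)[...,::-1])
cv2.imwrite(f"pics/{out}.png",cv2.resize(np.hstack(L),(800,300)))
E
python3 look.py x s1
```

```text
(no output)
```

View pics/s1.png

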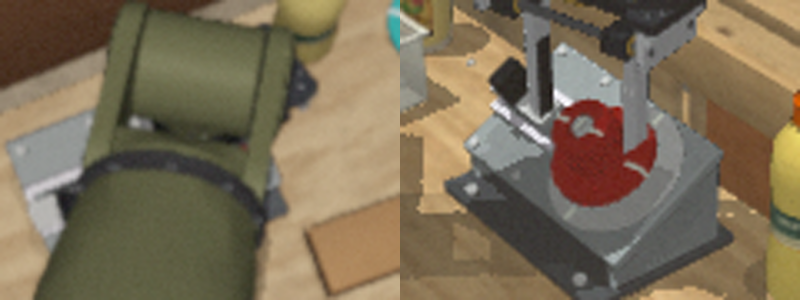

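Top half: the arm hides the collar. Side half: the rim's white line is at about (275.6,222.4), only a little moved. The wrist camera should give the angle better, so I'll mask its white marks.

```bash
python3 - <<'E' | sed '1,/---/d'
from m import *
from station import camera
c=dict(np.load("s1_side.npz"));r=on(c,275.6,222.4,.022);print("side",r.round(4),np.degrees(np.arctan2(r[1],r[0])))
c=camera("wrist");np.savez("w2.npz",**c)
u,v=proj(c,O+.03*n)[0].astype(int);print(u,v)
u0,v0=max(u-120,0),max(v-90,0)
cv2.imwrite("pics/w2.png",cv2.resize(c["image"][v0:v0+180,u0:u0+240],None,fx=3,fy=3)[...,::-1]);print(u0,v0)
E
```

```text
side [ 0.0045 -0.033   0.022 ] -82.18757363158574
285 229
165 139
```

View pics/w2.png

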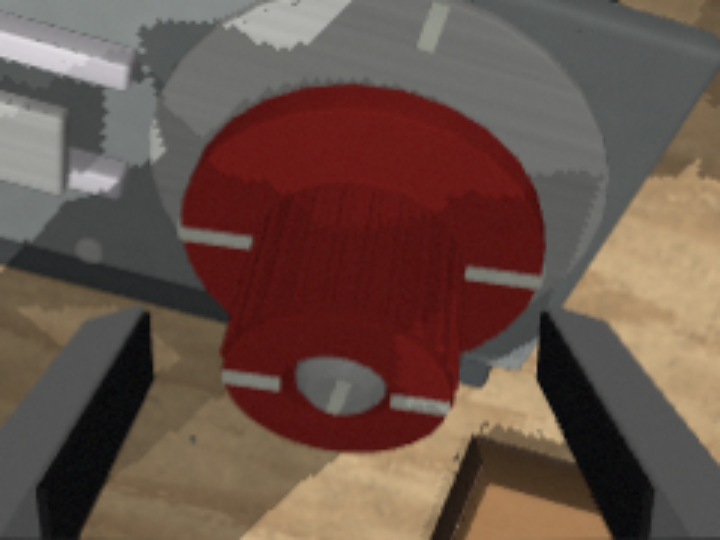

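The wrist crop is clear: the rim lines are at crop (215,238) and (503,277), the barrel-top lines at (252,381) and (420,405), the keyway mark on the spindle end at (341,396), and the mark on the face at (433,28).

```bash
cat > ang.py <<'E'
from m import *
def ang(c,zr):
    h,w=c["range_z"].shape;P=cloud(c);Q=(P-O)@S.T
    im=c["image"].astype(int);r=np.hypot(Q[...,0],Q[...,1])
    rim=(abs(Q[...,2]-zr)<.006)&(r>.028)&(r<.043)
    red=rim&(im[...,0]>2*im[...,1]);wh=rim&(im[...,1]>.75*im[...,0])
    k,l,s,ce=cv2.connectedComponentsWithStats(wh.astype(np.uint8))
    print("rim height of red mm",np.median(Q[red][:,2]*1e3).round(1),red.sum())
    for i in range(1,k):
        if s[i,4]>15:
            x=on(c,*ce[i],zr);print(s[i,4],ce[i].round(1),x.round(4),np.degrees(np.arctan2(x[1],x[0])).round(1))
E
python3 - <<'E' | sed '1,/---/d'
from ang import *
for f in("w1","w2"): 
    print(f);ang(dict(np.load(f+".npz")),.022)
c=dict(np.load("w2.npz"));a=on(c,165+215/3,139+238/3,.022);b=on(c,165+503/3,139+277/3,.022);print(a,b,np.degrees(np.arctan2(*(a-b)[1::-1])))
E
```

```text
w1
rim height of red mm 24.2 1240
43 [310.7 186.7] [-0.0015 -0.0362  0.022 ] -92.4
46 [251.5 187.7] [-0.0027  0.0351  0.022 ] 94.4
w2
rim height of red mm 23.4 3461
88 [238.8 218.2] [-0.0104  0.035   0.022 ] 106.6
101 [334.5 231.5] [ 0.0041 -0.0356  0.022 ] -83.4
[-0.01117797  0.03657739  0.022     ] [ 0.00370907 -0.03433676  0.022     ] 101.85595796047186
```

The first stroke gave +11° and the rest slipped. I'll squeeze harder and take a longer stroke.

apply_moves(plan=[0, 0, 0, 0.148, 0, 0, 0, 0.148, 0, 0, 0, 0.148, 0, 0, 0, 0.148, 0, 0, 0, 0.148, 0, 0, 0, 0], hand=1)

```text
time_s: 5.3
ee_pos: [0.5872, 0.0021, 0.0994]
eef_rot: [-3.142, 0.0, 0.037]
force: [-0.8, -0.2, 0.2]
grip_width: 0.094
grip_force: 0.0
```

apply_moves(plan=[0, 0, 0, 0, 0, 0, 0, 0, 0, 0, 0, 0, 0, 0, 0, 0, 0, 0, 0, 0, 0, 0, 0, 0], hand=-1, squeeze=58)

```text
time_s: 5.9
ee_pos: [0.5874, 0.0014, 0.0998]
eef_rot: [3.14, -0.0, 0.04]
force: [0.1, -4.9, 2.0]
grip_width: 0.0496
grip_force: 34.1
```

apply_moves(plan=[0, 0, 0, -0.09, 0, 0, 0, -0.09, 0, 0, 0, -0.09, 0, 0, 0, -0.09, 0, 0, 0, -0.09, 0, 0, 0, -0.09, 0, 0, 0, -0.09, 0, 0, 0, -0.09, 0, 0, 0, -0.05, 0, 0, 0, 0])

```text
time_s: 6.9
ee_pos: [0.5891, 0.0024, 0.1011]
eef_rot: [3.138, -0.004, 0.81]
force: [3.4, 4.1, 6.4]
grip_width: 0.0485
grip_force: 59.0
```

apply_moves(plan=[0, 0, 0, 0, 0, 0, 0, 0, 0, 0, 0, 0, 0, 0, 0, 0], hand=1)

```text
time_s: 7.3
ee_pos: [0.5871, 0.002, 0.0992]
eef_rot: [-3.141, 0.0, 0.81]
force: [0.3, 0.3, 0.1]
grip_width: 0.0772
grip_force: 0.0
```

```bash
cat > a.py <<'E'
import sys
from ang import *
from station import camera
c=camera("wrist");np.savez(sys.argv[1]+".npz",**c);ang(c,float(sys.argv[2]))
E
python3 a.py w3 .022| sed '1,/---/d'
```

```text
rim height of red mm 23.5 3538
121 [337.4 224.3] [ 0.0133 -0.0337  0.022 ] -68.5
75 [239.7 224.9] [-0.019   0.0331  0.022 ] 119.9
```

Each stroke gives about +14°, because the pads slip along the tilted barrel. That's steady, so I'll keep ratcheting.

apply_moves(plan=[0, 0, 0, 0.148, 0, 0, 0, 0.148, 0, 0, 0, 0.148, 0, 0, 0, 0.148, 0, 0, 0, 0.148, 0, 0, 0, 0.1], hand=0.5)

```text
time_s: 7.95
ee_pos: [0.5872, 0.002, 0.0993]
eef_rot: [3.142, 0.0, -0.036]
force: [0.1, -0.5, -0.4]
grip_width: 0.0703
grip_force: 0.0
```

apply_moves(plan=[0, 0, 0, 0, 0, 0, 0, 0, 0, 0, 0, 0, 0, 0, 0, 0, 0, 0, 0, -0.1, 0, 0, 0, -0.1, 0, 0, 0, -0.1, 0, 0, 0, -0.1, 0, 0, 0, -0.1, 0, 0, 0, -0.1, 0, 0, 0, -0.1, 0, 0, 0, -0.1, 0, 0, 0, -0.1, 0, 0, 0, 0], hand=-1)

```text
time_s: 9.35
ee_pos: [0.5886, 0.0019, 0.101]
eef_rot: [3.138, -0.003, 0.873]
force: [0.5, -1.1, 8.2]
grip_width: 0.0482
grip_force: 59.9
```

apply_moves(plan=[0, 0, 0, 0, 0, 0, 0, 0, 0, 0, 0, 0.148, 0, 0, 0, 0.148, 0, 0, 0, 0.148, 0, 0, 0, 0.148, 0, 0, 0, 0.148, 0, 0, 0, 0.148], hand=0.5)

```text
time_s: 10.15
ee_pos: [0.5869, 0.0023, 0.099]
eef_rot: [-3.141, 0.001, -0.024]
force: [-0.2, 0.2, 0.0]
grip_width: 0.0701
grip_force: 0.0
```

```bash
python3 a.py w4 .022| sed '1,/---/d'
```

```text
rim height of red mm 23.4 3614
129 [288.8 182.7] [ 0.0249 -0.0261  0.022 ] -46.4
```

apply_moves(plan=[0, 0, 0, 0, 0, 0, 0, 0, 0, 0, 0, 0, 0, 0, 0, 0, 0, 0, 0, -0.1, 0, 0, 0, -0.1, 0, 0, 0, -0.1, 0, 0, 0, -0.1, 0, 0, 0, -0.1, 0, 0, 0, -0.1, 0, 0, 0, -0.1, 0, 0, 0, -0.1, 0, 0, 0, -0.1, 0, 0, 0, 0], hand=-1)

```text
time_s: 11.6
ee_pos: [0.5886, 0.0028, 0.1005]
eef_rot: [3.139, -0.004, 0.886]
force: [4.5, 4.1, 4.1]
grip_width: 0.0486
grip_force: 58.5
```

apply_moves(plan=[0, 0, 0, 0, 0, 0, 0, 0, 0, 0, 0, 0.148, 0, 0, 0, 0.148, 0, 0, 0, 0.148, 0, 0, 0, 0.148, 0, 0, 0, 0.148, 0, 0, 0, 0.148], hand=0.5)

```text
time_s: 12.4
ee_pos: [0.587, 0.0021, 0.0992]
eef_rot: [-3.142, 0.001, -0.012]
force: [-0.4, -0.1, -0.1]
grip_width: 0.0701
grip_force: 0.0
```

```bash
python3 a.py w5 .022| sed '1,/---/d'
```

```text
rim height of red mm 23.2 3486
117 [260.6 186.7] [ 0.0335 -0.0086  0.022 ] -14.3
```

apply_moves(plan=[0, 0, 0, -0.145, 0, 0, 0, -0.145, 0, 0, 0, 0])

```text
time_s: 12.75
ee_pos: [0.5871, 0.0021, 0.0993]
eef_rot: [-3.141, 0.0, 0.289]
force: [0.7, 0.1, -0.4]
grip_width: 0.0708
grip_force: 0.0
```

apply_moves(plan=[0, 0, 0, 0, 0, 0, 0, 0, 0, 0, 0, 0, 0, 0, 0, 0, 0, 0, 0, -0.1, 0, 0, 0, -0.1, 0, 0, 0, -0.1, 0, 0, 0, -0.06, 0, 0, 0, 0], hand=-1)

```text
time_s: 13.65
ee_pos: [0.5881, 0.0011, 0.1]
eef_rot: [3.139, -0.001, 0.644]
force: [2.2, -5.7, 1.3]
grip_width: 0.0479
grip_force: 56.3
```

apply_moves(plan=[0, 0, 0, 0, 0, 0, 0, 0, 0, 0, 0, 0, 0, 0, 0, 0], hand=0.5)

```text
time_s: 14.05
ee_pos: [0.5871, 0.0023, 0.0993]
eef_rot: [-3.141, 0.0, 0.644]
force: [0.0, -0.4, -0.2]
grip_width: 0.0701
grip_force: 0.0
```

```bash
python3 a.py w6 .022| sed '1,/---/d'; python3 - <<'E' | sed '1,/---/d'
from ang import *
print("down?");ang(dict(np.load("w6.npz")),.010)
E
```

```text
rim height of red mm 21.8 3286
115 [295.2 184.5] [ 0.036  -0.0018  0.022 ] -2.8
down?
rim height of red mm 13.5 159
```

The tabs are within about 2° of the keyways but the collar is still up. I'll grip it squarely and push lightly down along the axis.

apply_moves(plan=[0, 0, 0, 0.145, 0, 0, 0, 0.01, 0, 0, 0, 0])

```text
time_s: 14.4
ee_pos: [0.5872, 0.0021, 0.0994]
eef_rot: [-3.141, 0.0, 0.492]
force: [-0.6, -0.1, 0.6]
grip_width: 0.0706
grip_force: 0.0
```

apply_moves(plan=[0, 0, 0, 0, 0, 0, 0, 0, 0, 0, 0, 0, 0, 0, 0, 0, 0, 0, 0, 0, 1.5, 0, 2.6, 0, 1.5, 0, 2.6, 0, 1.5, 0, 2.6, 0, 1.5, 0, 2.6, 0, 0, 0, 0, 0], hand=-1, squeeze=20)

```text
time_s: 15.4
ee_pos: [0.5947, 0.0052, 0.0929]
eef_rot: [3.139, -0.006, 0.489]
force: [-2.8, 0.5, 27.3]
grip_width: 0.0495
grip_force: 20.6
```

```bash
python3 a.py w7 .010| sed '1,/---/d'
```

```text
rim height of red mm 12.2 341
23 [287.3 177.8] [ 0.0419 -0.0047  0.01  ] -6.4
```

```bash
python3 - <<'E' | sed '1,/---/d'
from ang import *
for f in("w1","w2","w5","w6","w7"):
    c=dict(np.load(f+".npz"));Q=(cloud(c)-O)@S.T;im=c["image"].astype(int);r=np.hypot(Q[...,0],Q[...,1])
    m=(im[...,0]>2*im[...,1])&(r>.029)&(r<.043)&(Q[...,2]>-.005)&(Q[...,2]<.03);q=Q[m]
    A_=np.c_[q[:,:2],np.ones(len(q))];s=np.linalg.lstsq(A_,q[:,2],rcond=None)[0]
    f_=(abs(Q[...,2])<.004)&(r>.048)&(r<.058)&(im.max(-1)-im.min(-1)<40)
    # barrel top
    t=(im[...,0]>2*im[...,1])&(r<.024)&(Q[...,2]>.04);zt=Q[t][:,2]
    print(f,m.sum(),"tilt",s[:2].round(3),"z0",s[2].round(4),"face",np.median(Q[f_][:,2]).round(4),"top",np.percentile(zt,[50,90]).round(4) if len(zt) else None, "mean",q.mean(0).round(4))
    w=(r>.027)&(r<.046)&(Q[...,2]>0)&(Q[...,2]<.03)&(im[...,1]>.75*im[...,0])
    k,l,st,ce=cv2.connectedComponentsWithStats(w.astype(np.uint8))
    for i in range(1,k):
        if st[i,4]>25:
            x=Q[l==i].mean(0);print("   ",st[i,4],ce[i].round(0),x.round(4),np.degrees(np.arctan2(x[1],x[0])).round(1))
c=dict(np.load("w7.npz"));u,v=proj(c,O+.03*n)[0].astype(int);v0=max(v-90,0);print(u-120,v0)
cv2.imwrite("pics/w7.png",cv2.resize(c["image"][v0:v0+180,u-120:u+120],None,fx=3,fy=3)[...,::-1])
E
```

```text
w1 1186 tilt [0.027 0.009] z0 0.0236 face 0.0015 top [0.063  0.0643] mean [ 0.0167 -0.0003  0.0241]
    570 [282. 153.] [ 0.0323 -0.0016  0.0015] -2.8
    49 [311. 187.] [ 0.0001 -0.0359  0.0239] -89.8
    53 [250. 188.] [-0.0007  0.0361  0.0245] 91.1
w2 3398 tilt [-0.033  0.016] z0 0.0236 face 0.0015 top [0.0629 0.0639] mean [0.0208 0.0007 0.0229]
    1617 [301. 171.] [0.0327 0.001  0.0015] 1.7
    107 [237. 218.] [-0.0082  0.0363  0.0244] 102.7
    110 [334. 231.] [ 0.0057 -0.0347  0.0237] -80.6
w5 3457 tilt [-0.02   0.053] z0 0.0234 face 0.0013 top [0.0625 0.0639] mean [ 0.0182 -0.0064  0.0227]
    1809 [258. 172.] [ 0.0314 -0.01    0.0034] -17.7
w6 3295 tilt [-0.049  0.093] z0 0.0224 face 0.0015 top [0.0618 0.064 ] mean [0.0182 0.0013 0.0216]
    1647 [296. 171.] [ 0.0331 -0.0022  0.0036] -3.8
w7 3149 tilt [-0.102  0.076] z0 0.0209 face 0.0015 top [0.0603 0.0619] mean [ 0.0224 -0.0009  0.0186]
    1490 [287. 182.] [ 0.0332 -0.0052  0.0033] -8.9
160 152
```

View pics/w7.png

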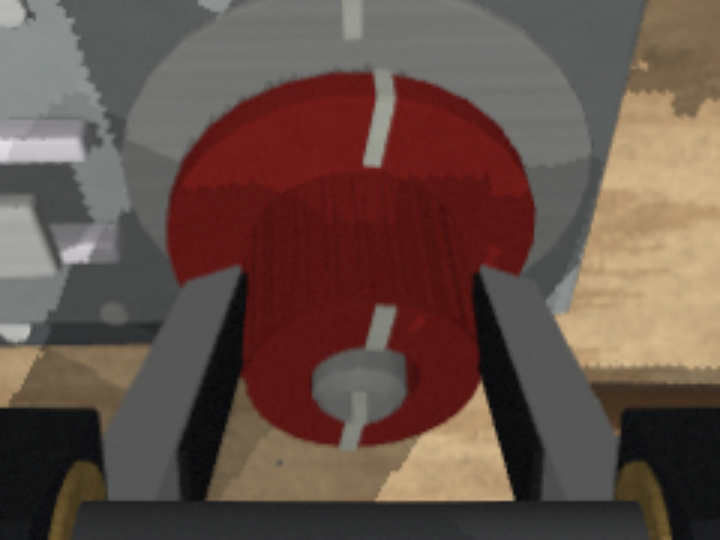

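The wrist crop shows the collar gripped with its rim line at (380,120), against the face mark at (352,20). It's still about 8° short and slightly tilted. I'll regrip, turn on with a light downward bias, and release.

apply_moves(plan=[0, 0, 0, 0, 0, 0, 0, 0, -3, 0, -5, 0.08, 0, 0, 0, 0.1, 0, 0, 0, 0], hand=0.5)

```text
time_s: 15.95
ee_pos: [0.5896, 0.0035, 0.0937]
eef_rot: [-3.141, 0.001, 0.307]
force: [0.0, 1.0, 0.4]
grip_width: 0.0706
grip_force: 0.0
```

apply_moves(plan=[0, 0, 0, 0, 0, 0, 0, 0, 0, 0, 0, 0, 0, 0, 0, 0, 0, 0, 0, -0.1, 0, 0, 0, -0.1, 0, 0, 0, -0.1, 0, 0, 0, 0], hand=-1, squeeze=45)

```text
time_s: 16.75
ee_pos: [0.5903, 0.0028, 0.0938]
eef_rot: [3.14, -0.0, 0.612]
force: [3.5, -4.6, -4.4]
grip_width: 0.0492
grip_force: 44.2
```

apply_moves(plan=[0, 0, 0, 0, 0, 0, 0, 0, 0, 0, 0, 0, 0, 0, 0, 0], hand=0.5)

```text
time_s: 17.15
ee_pos: [0.5899, 0.0037, 0.0941]
eef_rot: [-3.141, -0.0, 0.609]
force: [0.3, -0.9, 0.3]
grip_width: 0.0704
grip_force: 0.0
```

```bash
cat > b.py <<'E'
import sys
from ang import *
from station import camera
c=camera("wrist");np.savez(sys.argv[1]+".npz",**c)
Q=(cloud(c)-O)@S.T;im=c["image"].astype(int);r=np.hypot(Q[...,0],Q[...,1])
m=(im[...,0]>2*im[...,1])&(r>.029)&(r<.043)&(Q[...,2]>-.005)&(Q[...,2]<.03);q=Q[m]
s=np.linalg.lstsq(np.c_[q[:,:2],np.ones(len(q))],q[:,2],rcond=None)[0]
print(m.sum(),"tilt",s[:2].round(3),"rim z0",s[2].round(4))
w=(r>.029)&(r<.042)&(Q[...,2]>s[2]-.005)&(Q[...,2]<.03)&(im[...,1]>.75*im[...,0])
k,l,st,ce=cv2.connectedComponentsWithStats(w.astype(np.uint8))
for i in range(1,k):
    if st[i,4]>25:
        x=Q[l==i].mean(0);print("   ",st[i,4],ce[i].round(0),x.round(4),np.degrees(np.arctan2(x[1],x[0])).round(1))
E
python3 b.py w8 | sed '1,/---/d'
```

```text
3454 tilt [-0.033  0.017] rim z0 0.0115
    89 [287. 180.] [0.0353 0.0019 0.0121] 3.1
```

The collar has dropped: the rim is at about 11.5 mm, level, and the tabs are aligned. Next I'll move beyond the catch handle with the fingers shut.

apply_moves(plan=[0, 0, -15, 0, 0, 0, -40, 0, 0, 0, -15, 0.119, 0, 0, 0, 0, 3, -30, 0, 0, 3, -45, 0, 0, 0, -45, 0, 0, 0, -31, 0, 0, 0, 0, 0, 0], hand=0.5)

```text
time_s: 18.1
ee_pos: [0.5223, 0.1423, 0.1636]
eef_rot: [-3.141, 0.001, 0.496]
force: [0.7, -0.3, -0.3]
grip_width: 0.0705
grip_force: 0.0
```

apply_moves(plan=[0, 0, 0, 0, 0, 0, 0, 0, 0, 0, 0, 0, 0, 0, 0, 0, 0, 0, 0, 0], hand=-1, squeeze=10)

```text
time_s: 18.6
ee_pos: [0.5243, 0.1391, 0.1639]
eef_rot: [-3.142, 0.0, 0.489]
force: [-0.2, 0.1, -0.6]
grip_width: 0.034
grip_force: 0.0
```

```bash
python3 - <<'E' | sed '1,/---/d'
from m import *
from station import monitor,camera
o=monitor.get_obs();t=o["ee_pos"];print(t,o["eef_rot"]);tg=O+.030*n+.152*Y
y=o["eef_rot"][2];d=tg-t;print("to target tool mm",1e3*np.array([d[0]*np.cos(y)+d[1]*np.sin(y),d[0]*np.sin(y)-d[1]*np.cos(y),-d[2]]))
c=camera("side");P=cloud(c);Q=(P-O)@S.T;im=c["image"]
m=(im.max(-1)<70)&(abs(Q[...,0])<.02)&(Q[...,1]>.1)&(Q[...,1]<.14)&(Q[...,2]>.02)&(Q[...,2]<.058)
print(m.sum(),Q[m].min(0),Q[m].max(0))
cv2.imwrite("pics/s2.png",cv2.resize(c["image"][150:270,190:340],None,fx=4,fy=4)[...,::-1])
E
```

```text
[0.52429201 0.13910734 0.16390977] [-3.14153381e+00  2.13001615e-04  4.89307589e-01]
to target tool mm [ 0.60846085 -0.63657626 62.92977462]
106 [-0.01650676  0.10698871  0.02370952] [0.01186857 0.12556037 0.05697915]
```

View pics/s2.png

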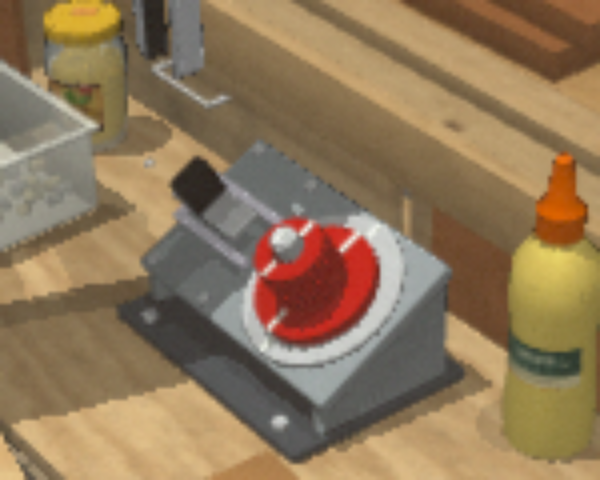

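Side crop: the collar is fully down with its white lines running along the face marks, and the catch handle is still out at crop (197,187). Descend with the fingers shut, then push.

apply_moves(plan=[0, 0, 0, 0, 0, 0, 0, 0, 0, 0, 0, 0, 0, 0, 20, 0, 0, 0, 25, 0, 0, 0, 18, 0, 0, 0, 0, 0, 0, 0, 0, 0])

```text
time_s: 19.45
ee_pos: [0.5244, 0.1396, 0.1017]
eef_rot: [3.142, -0.0, 0.49]
force: [0.5, 0.4, 1.3]
grip_width: 0.0006
grip_force: 0.0
```

apply_moves(plan=[0, 5, 0, 0, 0, 5, 0, 0, 0, 5, 0, 0, 0, 5, 0, 0, 0, 5, 0, 0, 0, 5, 0, 0, 0, 5, 0, 0, 0, 5, 0, 0, 0, 5, 0, 0, 0, 4, 0, 0, 0, 0, 0, 0])

```text
time_s: 20.55
ee_pos: [0.5474, 0.0958, 0.1011]
eef_rot: [3.141, 0.0, 0.489]
force: [0.7, 1.3, 0.8]
grip_width: 0.0005
grip_force: 0.5
```

apply_moves(plan=[0, 2, 0, 0, 0, 2, 0, 0, 0, 2, 0, 0, 0, 0, 0, 0, 0, 0, 0, 0])

```text
time_s: 21.05
ee_pos: [0.55, 0.091, 0.101]
eef_rot: [3.141, 0.0, 0.49]
force: [0.4, 1.4, 1.4]
grip_width: 0.0007
grip_force: 0.6
```

apply_moves(plan=[0, 2, 0, 0, 0, 2, 0, 0, 0, 2, 0, 0, 0, 2, 0, 0, 0, 0, 0, 0, 0, 0, 0, 0])

```text
time_s: 21.65
ee_pos: [0.5524, 0.0867, 0.1007]
eef_rot: [-3.136, 0.001, 0.491]
force: [-8.9, 21.0, 3.0]
grip_width: 0.0007
grip_force: 9.0
```

The force rise means it's against the stop. Back off, go up, and check.

apply_moves(plan=[0, -10, 0, 0, 0, -25, 0, 0, 0, -25, 0, 0, 0, 0, -30, 0, 0, 0, -40, 0, 0, 0, -40, 0, 0, 0, 0, 0, 0, 0, 0, 0])

```text
time_s: 22.45
ee_pos: [0.5257, 0.1367, 0.2113]
eef_rot: [3.141, -0.001, 0.49]
force: [-0.2, 0.2, -0.1]
grip_width: 0.0003
grip_force: 0.0
```

```bash
python3 - <<'E' | sed '1,/---/d'
from m import *
from station import monitor,camera
print(monitor.get_obs()["ee_pos"])
c=camera("side");P=cloud(c);Q=(P-O)@S.T;im=c["image"]
m=(im.max(-1)<70)&(abs(Q[...,0])<.02)&(Q[...,1]>.055)&(Q[...,1]<.14)&(Q[...,2]>.02)&(Q[...,2]<.058)
print(m.sum(),np.percentile(Q[m],[3,97],axis=0))
r=np.hypot(Q[...,0],Q[...,1]);k=(im[...,0]>2*im[...,1].astype(int))&(r<.043)&(r>.03);print("rim",np.median(Q[k][:,2]))
cv2.imwrite("pics/s3.png",cv2.resize(c["image"][150:270,190:340],None,fx=4,fy=4)[...,::-1])
E
```

```text
[0.5256506  0.13674058 0.21125958]
120 [[-0.01565983  0.0690964   0.02398486]
 [ 0.01197421  0.08260144  0.05635021]]
rim 0.01131533103480077
```

View pics/s3.png

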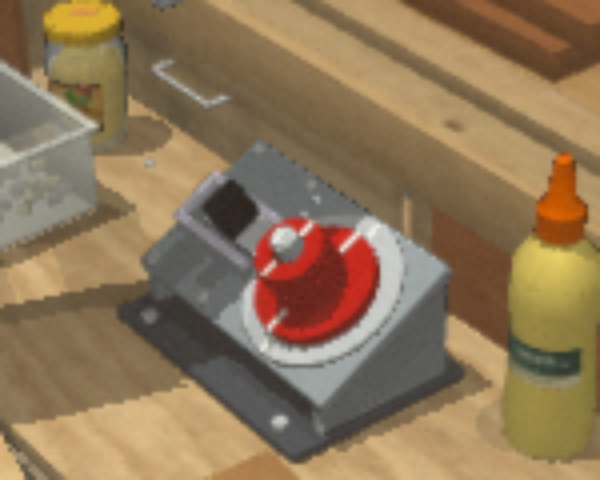

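The crop shows the handle in, centred about 76 mm from the axis against 78 mm expected at the stop. The collar is down and the arm is clear, so I'm handing in.

```bash
python3 -c "
from station import ctrl
print(ctrl.hand_in())"
```

```text
the job is handed in; nothing more can be done
None
```

I handed the job in at about 22.5 s: the collar is fully down with its tabs in the keyways, the catch is against its stop, and the arm is clear; no verdict came back.

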